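Put three bulbs back on their own lamp stands

ROBOT

A 6-joint arm with a two-finger parallel gripper is mounted at the origin on the work surface. World frame = base frame: x ahead of the robot, y to its left, z up, the work surface at z = 0. Lengths are in m, angles in rad, forces in N, time in s.
With the tool pointing down it reaches from about 0.35 to 1 m from the base axis. Payload 7.1 kg.
Tool frame: the origin (TCP) lies between the finger pads; the fingertips stand 22 mm ahead of it and the grasp point (between the pads) lies 3 mm ahead of it; z points along the fingers, y is the line along which they close (so a half turn about z gives the same grasp; the last joint's range is limited). The gripper opens to 85 mm and grips with 20 to 120 N. Pads are 22 mm wide; open, the fingers measure 114 mm over their backs; the gripper's body (76 mm by 85 mm) begins 54 mm behind the grasp point. The pads swing forward as they close: fully open they stand 13 mm farther back than shut.
Start: joints at [-1.286, 0.423, 1.63, -0, 1.089, -0.019], TCP at [0.187, -0.596, 0.253] pointing down, gripper open.
Joint ranges: [-3, 3], [-0.9, 2.11], [0.09, 2.58], [-1.31, 4.45], [0.11, 2.69], [-2.54, 2.54]. Speed limits (rad/s): [2.39, 2.39, 3.01, 3.14, 3.14, 3.14].

INTERFACE

Orientations are given as a rotation vector (axis times angle).
In Python, from rig import manip gives the robot as it stands. The module is installed in compiled form; this text tells all that it offers. Calls block until the motion is done:
- manip.move_to(position, orientation): joint-space move of the TCP to a pose.
- manip.servo_line(position, orientation=None, rate=0.15): straight line of the TCP; orientation=None keeps the orientation; rate is the mean speed in m/s.
- manip.set_joints(angles): joint-space move.
- manip.command_gripper(opening, f_grip=None): finger opening in m; f_grip is the grip in N (None keeps the last); returns when the fingers have stopped.
- manip.hold(seconds).
- manip.solve_ik(position, orientation): joint angles nearest the present ones, or None.
- manip.camera(name): name is "scene" or "top" or "wrist"; returns a dict with "image" (480x640x3 uint8, red, green, blue), "fx", "fy", "cx", "cy" (pixels), "k1" (the pictures are not rectified: a ray, as slopes to the right and down, at radius r is drawn at 1 + k1 r^2 times it, then the intrinsics apply), "cam_to_world" (4x4, takes a point from camera to world coordinates); the wrist camera has in their place "mount" (4x4, takes a point from camera to tool coordinates, whose origin is the TCP and whose axes are the flange's). Camera axes: x right, y down, z forward; pixel columns grow to the right and rows downward; lengths in m; the calibration is good to about 2 mm. A picture is of the moment at which its call begins: read the wrist's pose just before it. There is no depth.
A pose or a line that the arm cannot do raises manip.IKError and nothing moves.
- manip.sign_off(): hands the job in; it is judged then, once.
Readings, each from a call of its own:
- manip.get_time(): time.
- manip.get_joint_positions(): joint angles.
- manip.get_joint_vel(): joint speeds.
- manip.get_tau(): joint torques, N m.
- manip.get_position(): TCP position.
- manip.get_ee_rot(): TCP orientation.
- manip.get_contact_force(): force on the tool from outside, world axes, zero at the start.
- manip.get_torque(): the same for the moment, N m.
- manip.get_width(): finger opening in m.
- manip.get_grip_force(): force on a finger pad.
Only numpy, scipy, OpenCV 4.12 (cv2) and the standard library are available. Lean on these libraries where they do the work, as an engineer would, in place of code of your own. Each camera call takes 0.05 s, during which the arm holds its last target. There are 200 camera calls.

TASK

The three lamp bulbs are each standing on the wrong lamp stand: move them round so that the large bulb stands on the round wooden stand with the large foot, the middle bulb on the one with the middle foot and the small bulb on the one with the small foot, upright and seated in the cups. Use the empty square steel stand as the parking place on the way, and leave it empty. The bulbs are glass, so set them down rather than drop them and never let one go over or down onto the board; leave the toolbox, torch and tub where they are.

Things in the scene. Friction and masses are not known exactly. Their poses are not given: they have to be found in the camera images.
- bulb_large: The large pear-shaped bulb, cap down: white glass, widest (66 mm) at 91 mm above its origin; 124 mm high, about 60 g. Metal cap 22 wide, 25 long; glass widens above it. Origin: centre of the cap's underside, z to the crown. Seated with its taper on a cup's rim, origin 27 mm above the board; let go a few mm higher it centres itself. Starts on the stand with the middle foot.
- bulb_medium: The middle pear-shaped bulb, cap down: white glass, widest (57 mm) at 79 mm above its origin; 108 mm high, about 48 g. Metal cap 22 wide, 25 long; glass widens above it. Origin: centre of the cap's underside, z to the crown. Seated with its taper on a cup's rim, origin 20 mm above the board; let go a few mm higher it centres itself. Starts on the stand with the small foot.
- bulb_small: The small pear-shaped bulb, cap down: white glass, widest (48 mm) at 70 mm above its origin; 94 mm high, about 38 g. Metal cap 22 wide, 25 long; glass widens above it. Origin: centre of the cap's underside, z to the crown. Seated with its taper on a cup's rim, origin 19 mm above the board; let go a few mm higher it centres itself. Starts on the stand with the large foot.
- stand_large: Lamp stand with the large foot: round wooden disc 130 mm across, 12 mm thick. In the middle stands a black round open-topped holder cup: outside diameter 44, bore 38, rim 75 mm above the board, inner floor 12 mm above it. It cannot move. Origin: centre of the underside, on the board.
- stand_medium: Lamp stand with the middle foot: round wooden disc 104 mm across, 12 mm thick. In the middle stands a black round open-topped holder cup: outside diameter 44, bore 38, rim 75 mm above the board, inner floor 12 mm above it. It cannot move. Origin: centre of the underside, on the board.
- stand_small: Lamp stand with the small foot: round wooden disc 82 mm across, 12 mm thick. In the middle stands a black round open-topped holder cup: outside diameter 44, bore 38, rim 75 mm above the board, inner floor 12 mm above it. It cannot move. Origin: centre of the underside, on the board.
- stand_spare: Spare stand, empty: square steel foot 90 x 90 mm, 12 mm thick. In the middle stands a black round open-topped holder cup: outside diameter 44, bore 38, rim 75 mm above the board, inner floor 12 mm above it. It cannot move. Origin: centre of the underside, on the board.
- toolbox: Bystander: closed red plastic toolbox with flip-top lid and black carrying handle, 366 mm long (its y), 186 wide (its x), 187 high with the handle. Origin: centre of the underside.
- torch: Bystander: chrome pocket torch lying on the board, 120 mm long (its x), 32 mm thick at the head. Origin: under its middle, on the board.
- tub: Bystander: empty white plastic tub, round and open, 120 mm across, 85 mm high. Origin: centre of the underside.
Things that resemble listed ones, but are neither listed nor needed, are in the scene too. Leave any pink look-alike of the bulb_small alone.

How it is judged:
By the outcome, as a careful person would: the job done as asked, in the order asked, and still so for the second after the job is handed in, with the robot touching nothing.
It also fails if it takes over 102 s, if anything falls off the work surface, if the arm or the gripper's body presses on something with over 40 N, if the wrist force passes 120 N, or if a joint passes its speed limit or range.

## Working session

There is one attempt and no reset: what is moved stays moved. The work goes in short steps, each a Python script; the robot and the scene stay as the last script left them, time stands still between calls to the robot, and variables do not carry over. Pictures are saved under pics/ and viewed, at most 14 in all, crops included, and the job is handed in when it is done.

```bash
mkdir -p pics; cat > h.py <<'E'
import numpy as np, cv2
from rig import manip
def snap(name, fn):
    c=manip.camera(name); cv2.imwrite('pics/'+fn+'.png', c['image'][:,:,::-1])
    np.savez('pics/'+fn+'.npz', **c); return c
E
python3 - <<'E'
from h import *
for n in('scene','top'):
    c=snap(n,n+'0'); print(n,c['fx'],c['fy'],c['cx'],c['cy'],c['k1']); print(c['cam_to_world'].round(3))
print(manip.get_ee_rot(),manip.get_time())
E
```

```text
scene 616.7724651069608 616.7724651069608 310.37056201375583 242.6737732700109 0.03451238509377646
[[-0.676  0.552 -0.489  1.291]
 [ 0.737  0.496 -0.459  0.687]
 [-0.011 -0.67  -0.742  1.224]
 [ 0.     0.     0.     1.   ]]
top 582.8272218867792 582.8272218867792 324.30800234493705 236.82319420132785 -0.14737597317754056
[[ 0.007 -0.998  0.063  0.406]
 [-1.    -0.008 -0.008 -0.031]
 [ 0.008 -0.063 -0.998  1.669]
 [ 0.     0.     0.     1.   ]]
[-3.10405071e+00 -4.75199180e-01  2.42623678e-04] 0.1
```

View pics/scene0.png

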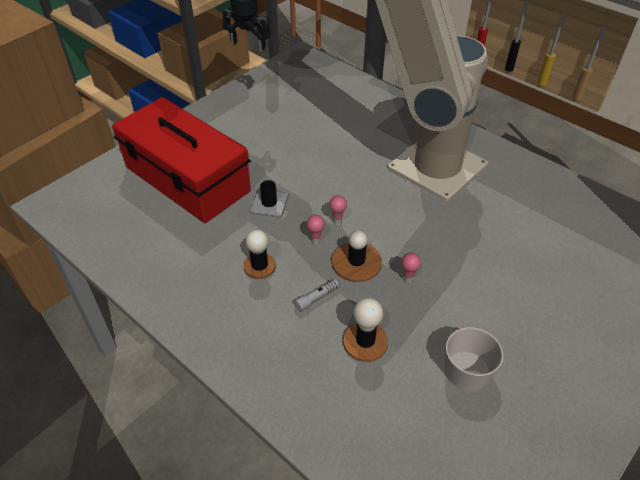

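View pics/top0.png

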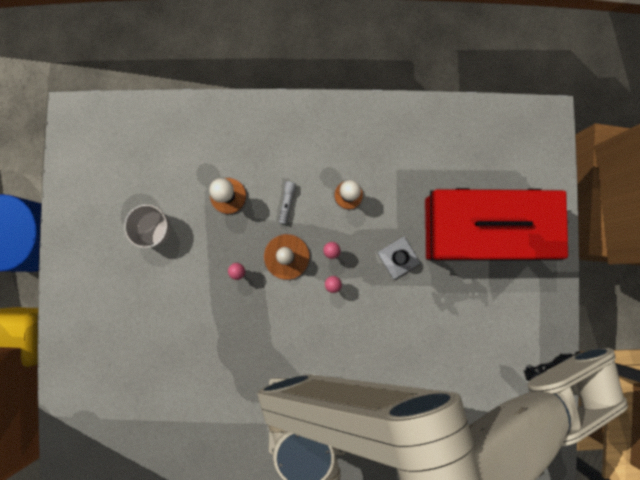

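Scene view: the white bulbs are at (368,315) large, (257,242) middle and (358,240) small. In the top view they are at (221,190), (350,190) and (285,256). The look-alikes are the pink bulbs, at scene (315,225), (338,205), (411,263) and top (332,250), (333,285), (236,271). The empty square stand is at top (400,257).

```bash
cat >> h.py <<'E'
def ray(c,u,v):
    K=np.array([[c['fx'],0,c['cx']],[0,c['fy'],c['cy']],[0,0,1]]);k=float(c['k1'])
    d=np.array([(u-c['cx'])/c['fx'],(v-c['cy'])/c['fy']]);s=d.copy()
    for _ in range(20): s=d/(1+k*(s@s))
    T=c['cam_to_world']; return T[:3,3],T[:3,:3]@np.array([*s,1.])
def onplane(c,u,v,z):
    o,d=ray(c,u,v); return (o+d*(z-o[2])/d[2])[:2]
E
cat > find.py <<'E'
from h import *
W={'scene0':dict(L=(368,315),M=(257,242),S=(358,240)),'top0':dict(L=(221,190),M=(350,190),S=(285,256))}
P={'scene0':[(315,225),(338,205),(411,263)],'top0':[(332,250),(333,285),(236,271)]}
Z=dict(L=.118,M=.099,S=.089)
def near(mask,p,z,c,lab,r=45,hull=True):
    n,l,st,ce=cv2.connectedComponentsWithStats(mask)
    k=min((i for i in range(1,n) if st[i,4]>40),key=lambda i:np.hypot(*(ce[i]-p)))
    cnt=cv2.findContours((l==k).astype(np.uint8),cv2.RETR_EXTERNAL,cv2.CHAIN_APPROX_NONE)[0][0][:,0]
    q=np.array([onplane(c,u+.0,v+.0,z) for u,v in cnt],np.float32)
    m=q.mean(0); (x,y),rad=cv2.minEnclosingCircle(q)
    cc=onplane(c,*ce[k],z)
    print(lab,'centroid',cc.round(4),'encl',np.round((x,y,rad),4),'area',st[k,4],'px',ce[k].round(1))
for n in('scene0','top0'):
    c=dict(np.load('pics/'+n+'.npz')); im=c['image']; h=cv2.cvtColor(im,cv2.COLOR_RGB2HSV).astype(int)
    H,S,V=h[...,0],h[...,1],h[...,2]; u8=lambda m:m.astype(np.uint8)
    white=u8((S<60)&(V>160)); pink=u8((H>160)&(H<178)&(S>90)&(V>90)); brown=u8((H>4)&(H<16)&(S>120)&(V>60))
    print(n)
    for k,p in W[n].items():
        near(white,p,Z[k],c,'bulb'+k)
        near(brown,np.array(p)+((0,20) if n=='scene0' else (5,3)),.012,c,'disc'+k)
    for p in P[n]: near(pink,p,.07,c,'pink')
    b=u8(V<45); near(b,(268,192) if n=='scene0' else (401,257),.075,c,'cup')
E
python3 find.py
```

```text
scene0
bulbL centroid [0.6249 0.2358] encl [0.6253 0.2347 0.0342] area 496 px [369.5 311.5]
discL centroid [0.6413 0.2433] encl [0.6332 0.2363 0.0535] area 937 px [364.9 344.7]
bulbM centroid [ 0.6295 -0.1164] encl [ 0.6279 -0.1159  0.0314] area 284 px [256.7 239.2]
discM centroid [ 0.6445 -0.1005] encl [ 0.6378 -0.1083  0.0428] area 388 px [259.4 268.4]
bulbS centroid [0.4515 0.0645] encl [0.4509 0.0631 0.0244] area 172 px [358.9 238.5]
discS centroid [0.4682 0.0738] encl [0.4595 0.0675 0.0675] area 1187 px [356.1 264.1]
pink centroid [ 0.4769 -0.059 ] encl [ 0.4802 -0.0576  0.0417] area 296 px [315.4 225.3]
pink centroid [ 0.3841 -0.0628] encl [ 0.3866 -0.0605  0.0426] area 278 px [337.7 205.9]
pink centroid [0.4171 0.201 ] encl [0.4198 0.2037 0.0398] area 323 px [410.8 263.6]
cup centroid [ 0.4771 -0.2323] encl [ 0.4783 -0.2331  0.0508] area 364 px [268.  193.2]
top0
bulbL centroid [0.6329 0.2435] encl [0.6326 0.2425 0.0281] area 306 px [218.3 188.1]
discL centroid [0.6386 0.2045] encl [0.6375 0.218  0.0451] area 259 px [238.2 191.6]
bulbM centroid [ 0.6372 -0.1083] encl [ 0.6371 -0.1079  0.0244] area 239 px [348.6 188.4]
discM centroid [ 0.6159 -0.1058] encl [ 0.6304 -0.1109  0.0395] area 245 px [346.2 200.2]
bulbS centroid [0.4581 0.0701] encl [0.458  0.0698 0.0189] area 127 px [282.4 254. ]
discS centroid [0.4537 0.0633] encl [0.454  0.0637 0.0645] area 1280 px [286.5 256.4]
pink centroid [ 0.4722 -0.062 ] encl [ 0.472  -0.0622  0.0223] area 198 px [331.  249.5]
pink centroid [ 0.3785 -0.0664] encl [ 0.3784 -0.0667  0.0222] area 203 px [332.4 283.7]
pink centroid [0.4125 0.2006] encl [0.4122 0.1999 0.0218] area 188 px [235.2 270.4]
cup centroid [ 0.4502 -0.2552] encl [ 0.451  -0.2537  0.0227] area 94 px [401.4 257.9]
```

```bash
python3 - <<'E'
import cv2
a=cv2.imread('pics/scene0.png')[180:370,230:440]
cv2.imwrite('pics/c1.png',cv2.resize(a,None,fx=3,fy=3))
E
```

```text
(no output)
```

View pics/c1.png

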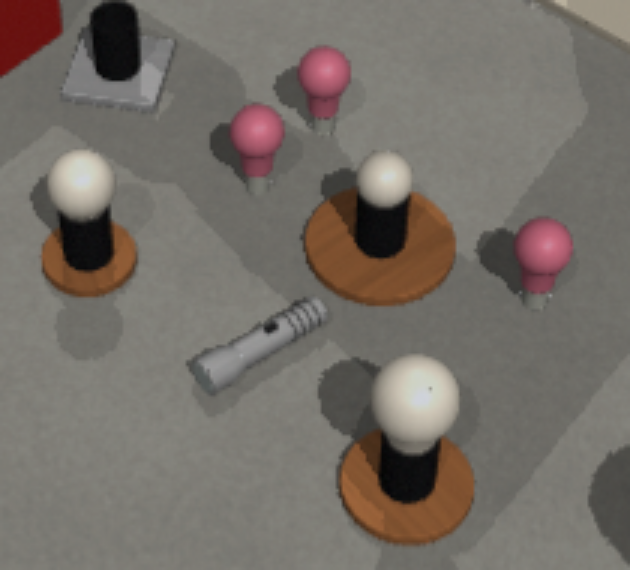

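The crop confirms the choice: large bulb on the middle foot, middle bulb on the small foot and small bulb on the large foot. The pink ones stand loose on the board. Next I'll survey from above with the wrist camera.

```bash
cat >> h.py <<'E'
from scipy.spatial.transform import Rotation as R
def wsnap(fn):
    p=manip.get_position(); r=manip.get_ee_rot(); c=manip.camera('wrist')
    T=np.eye(4); T[:3,:3]=R.from_rotvec(r).as_matrix(); T[:3,3]=p
    c['cam_to_world']=T@c['mount']; cv2.imwrite('pics/'+fn+'.png', c['image'][:,:,::-1]); np.savez('pics/'+fn+'.npz',**c); return c
S2=2**.5/2
ORI=np.pi*np.array([S2,S2,0])
E
python3 - <<'E'
from h import *
for s in((1,1),(1,-1),(-1,-1)):
    o=np.pi*S2*np.array([*s,0]); print(s,[None if q is None else np.round(q,2) for q in (manip.solve_ik([*p],o) for p in((.635,.238,.13),(.635,-.108,.11),(.457,.067,.1),(.463,-.25,.13),(.457,.067,.33)))])
c=manip.camera('wrist'); print(c['mount'].round(3),c['fx'],c['k1'])
E
```

```text
(1, 1) [array([ 0.34,  0.64,  1.57, -0.  ,  0.92,  0.34]), array([-0.19,  0.63,  1.66, -0.  ,  0.85, -0.19]), array([ 0.12,  0.45,  2.08, -0.  ,  0.62,  0.12]), array([-0.52,  0.46,  1.93, -0.  ,  0.75, -0.52]), array([ 0.12,  0.09,  1.9 , -0.  ,  1.16,  0.12])]
(1, -1) [None, None, None, None, None]
(-1, -1) [array([0.34, 0.64, 1.57, 0.  , 0.92, 0.34]), array([-0.19,  0.63,  1.66,  0.  ,  0.85, -0.19]), array([0.12, 0.45, 2.08, 0.  , 0.62, 0.12]), array([-0.52,  0.46,  1.93, -0.  ,  0.75, -0.52]), array([0.12, 0.09, 1.9 , 0.  , 1.16, 0.12])]
[[-0.001 -0.947 -0.322  0.083]
 [ 1.    -0.001 -0.     0.001]
 [ 0.    -0.322  0.947 -0.12 ]
 [ 0.     0.     0.     1.   ]] 394.5938602215768 -0.05685116722291424
```

```bash
python3 - <<'E'
from h import *
for n,p in(('spare',(.463,-.25)),('M',(.635,-.108)),('S',(.457,.067)),('L',(.633,.238))):
    manip.move_to([*p,.34],ORI); wsnap('w_'+n)
ims=[cv2.resize(cv2.imread(f'pics/w_{n}.png'),(400,300)) for n in('spare','M','S','L')]
cv2.imwrite('pics/wm.png',np.vstack([np.hstack(ims[:2]),np.hstack(ims[2:])])); print(manip.get_time())
E
```

```text
4.85
```

View pics/wm.png

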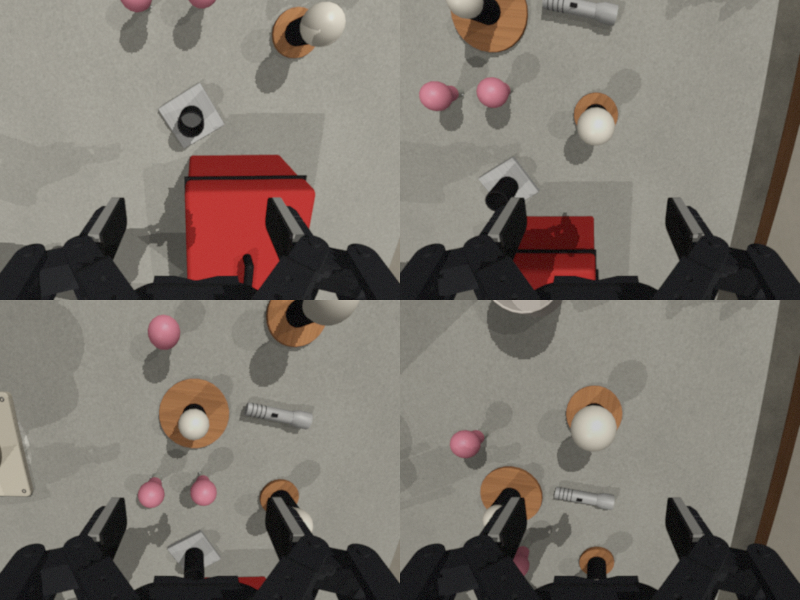

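The wrist views show each bulb near full-size column 310, row 200: M (314,203), S (309,197), L (310,205). The spare cup is at about (304,192), with the toolbox edge just below it. Next I'll measure these.

```bash
python3 - <<'E'
from h import *
Z=dict(L=.118,M=.099,S=.089)
def blob(m,p):
    m=cv2.morphologyEx(m.astype(np.uint8),cv2.MORPH_OPEN,np.ones((3,3)))
    n,l,st,ce=cv2.connectedComponentsWithStats(m)
    k=min((i for i in range(1,n) if st[i,4]>150),key=lambda i:np.hypot(*(ce[i]-p)))
    return cv2.findContours((l==k).astype(np.uint8),cv2.RETR_EXTERNAL,cv2.CHAIN_APPROX_NONE)[0][0][:,0]
pr=lambda c,q,z:np.array([onplane(c,*a,z) for a in q],np.float32)
for n,p in(('M',(314,203)),('S',(309,197)),('L',(310,205)),('spare',(304,192))):
    c=dict(np.load(f'pics/w_{n}.npz')); h=cv2.cvtColor(c['image'],cv2.COLOR_RGB2HSV).astype(int);H,S,V=h[...,0],h[...,1],h[...,2]
    if n!='spare':
        q=blob((S<70)&(V>(175 if n!='x' else 0)),p); (u,v),r=cv2.minEnclosingCircle(q.astype(np.float32))
        print(n,'px',round(u),round(v),round(r,1),'xy',onplane(c,u,v,Z[n]).round(4),'V',V[int(v),int(u)])
        q=blob((H>4)&(H<18)&(S>90)&(V>60),(p[0],p[1]-25)); w=pr(c,q,.012)
        print('  disc',np.round(cv2.minEnclosingCircle(w)[0],4),cv2.minEnclosingCircle(w)[1])
    else:
        q=blob(V<60,p); w=pr(c,q,.075); y0=w[:,1].min(); print('cup y',y0+.022,'x',(w[:,0].min()+w[:,0].max())/2,np.ptp(w[:,0]), np.ptp(w[:,1]))
        q=blob((H<8)&(S>120)&(V>60),(400,400)); w=pr(c,q,.13);print('toolbox ymax at z.13/.15',w[:,1].max(),pr(c,q,.15)[:,1].max())
        w0=pr(c,q,0);print(w0[:,1].max())
E
```

```text
M px 316 200 26.3 xy [ 0.6369 -0.1121] V 209
  disc [ 0.6341 -0.1128] 0.04045677185058594
S px 312 197 21.0 xy [0.4575 0.0641] V 209
  disc [0.4556 0.0626] 0.06460294872522354
L px 313 203 30.8 xy [0.6324 0.2361] V 201
  disc [0.6293 0.2341] 0.0516878180205822
cup y -0.25588453 x 0.45445845 0.039091527 0.048648328
toolbox ymax at z.13/.15 -0.32790726 -0.31826267
-0.39059708
```

```bash
cat >> h.py <<'E'
ST=dict(large=(.4565,.0633),medium=(.631,.235),small=(.6355,-.1125),spare=(.4545,-.2555))
GZ=dict(L=.123,M=.104,S=.094); UP=.29
def pick(b,st):
    x,y=ST[st]; manip.command_gripper(.085); manip.move_to([x,y,UP],ORI)
    manip.servo_line([x,y,GZ[b]+.03],rate=.2); manip.servo_line([x,y,GZ[b]],rate=.08)
    manip.command_gripper(0,25); print(b,'width',manip.get_width(),'grip',manip.get_grip_force(),'F',np.round(manip.get_contact_force(),2))
    manip.servo_line([x,y,GZ[b]+.03],rate=.08); manip.servo_line([x,y,UP],rate=.2)
    print('lifted width',manip.get_width(),'t',manip.get_time())
def place(b,st):
    x,y=ST[st]; manip.servo_line([x,y,UP],rate=.25); manip.hold(.3)
    manip.servo_line([x,y,GZ[b]+.045],rate=.15); manip.servo_line([x,y,GZ[b]+.002],rate=.05); manip.hold(.2)
    print('F',np.round(manip.get_contact_force(),2),np.round(manip.get_position(),4))
    manip.command_gripper(.085); manip.hold(.2)
    manip.servo_line([x,y,GZ[b]+.05],rate=.1); manip.servo_line([x,y,.34],rate=.25); print('t',manip.get_time())
E
python3 - <<'E'
from h import *
pick('L','medium'); snap('scene','s1'); wsnap('w1')
E
python3 -c "
import cv2,numpy as np
a=cv2.imread('pics/s1.png');b=cv2.imread('pics/w1.png');cv2.imwrite('pics/m1.png',np.hstack([cv2.resize(a,(400,300)),cv2.resize(b,(400,300))]))"
```

```text
L width 0.06456517921869015 grip 28.5479074716568 F [-1.9  -0.22  0.55]
lifted width 0.06481524431236545 t 8.4167
```

View pics/m1.png

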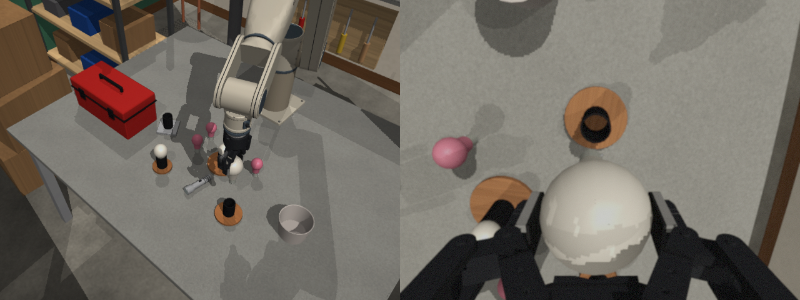

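The bulb is held between the pads, and the freed middle stand shows at wrist (312,187). I'll refine that stand's position and place on the spare.

```bash
cat > cup.py <<'E'
from h import *
def cup(fn,p):
    c=dict(np.load(f'pics/{fn}.npz')); h=cv2.cvtColor(c['image'],cv2.COLOR_RGB2HSV).astype(int);H,S,V=h[...,0],h[...,1],h[...,2]
    for nm,m,z in(('disc',(H>4)&(H<18)&(S>90)&(V>60),.012),('cup',V<60,.075)):
        n,l,st,ce=cv2.connectedComponentsWithStats(m.astype(np.uint8))
        k=min((i for i in range(1,n) if st[i,4]>150),key=lambda i:np.hypot(*(ce[i]-p)))
        q=np.argwhere(l==k)[:,::-1]; w=np.array([onplane(c,*a,z) for a in q],np.float32)
        if nm=='disc': print('disc',cv2.minEnclosingCircle(w))
        else: print('cup',(w[:,0].min()+w[:,0].max())/2,w[:,1].min()+.022,np.ptp(w[:,0]))
E
python3 - <<'E'
from cup import *
cup('w1',(312,187)); place('L','spare'); manip.move_to([.46,-.22,.36],ORI); wsnap('w2'); snap('scene','s2')
a,b=cv2.imread('pics/s2.png'),cv2.imread('pics/w2.png');cv2.imwrite('pics/m2.png',np.hstack([cv2.resize(a,(400,300)),cv2.resize(b,(400,300))]))
E
```

```text
disc ((0.6296640634536743, 0.23365114629268646), 0.05190654471516609)
cup 0.62930536 0.23478849 0.0409503
F [ 4.92 -0.48 -2.87] [ 0.4553 -0.2558  0.1253]
t 15.2167
```

View pics/m2.png

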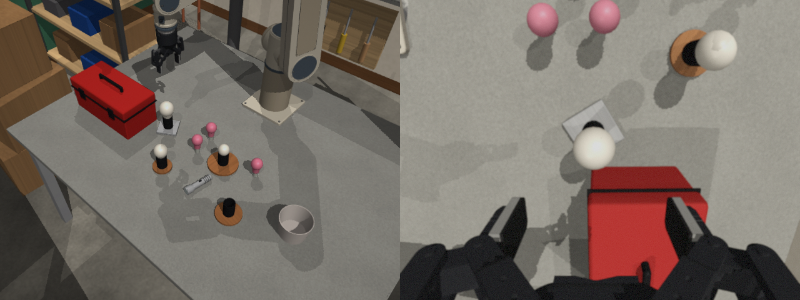

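The large bulb is upright on the spare stand, at wrist (310,236). I'll correct the coordinates using the known bulb-reading bias, then carry on.

```bash
cat >> h.py <<'E'
ST.update(medium=(.6295,.2345),small=(.634,-.113),large=(.4553,.0627))
def bulb(fn,p,z):
    c=dict(np.load(f'pics/{fn}.npz')); h=cv2.cvtColor(c['image'],cv2.COLOR_RGB2HSV).astype(int)
    n,l,st,ce=cv2.connectedComponentsWithStats(((h[...,1]<70)&(h[...,2]>175)).astype(np.uint8))
    k=min((i for i in range(1,n) if st[i,4]>150),key=lambda i:np.hypot(*(ce[i]-p)))
    (u,v),r=cv2.minEnclosingCircle(np.argwhere(l==k)[:,::-1].astype(np.float32)); return onplane(c,u,v,z)-[.0028,.0015],r
E
python3 - <<'E'
from cup import *
print('spare',bulb('w2',(310,236),.118))
pick('M','small'); wsnap('w3'); cup('w3',(312,187))
place('M','medium'); wsnap('w4'); print('M at',bulb('w4',(310,205),.099)); snap('scene','s4')
a,b=cv2.imread('pics/s4.png'),cv2.imread('pics/w4.png');cv2.imwrite('pics/m4.png',np.hstack([cv2.resize(a,(400,300)),cv2.resize(b,(400,300))]))
E
```

```text
spare (array([ 0.46066027, -0.25635582]), 35.545875549316406)
M width 0.055409653238093784 grip 26.72976940870285 F [-1.98  0.25  2.38]
lifted width 0.055540663523620006 t 19.975
disc ((0.6340601444244385, -0.11315915733575821), 0.040801044553518295)
cup 0.63394856 -0.11250633 0.041752398
F [-2.66 -0.29 -1.51] [0.6292 0.2344 0.1061]
t 26.3
M at (array([0.6292048 , 0.23416421]), 25.02702522277832)
```

View pics/m4.png

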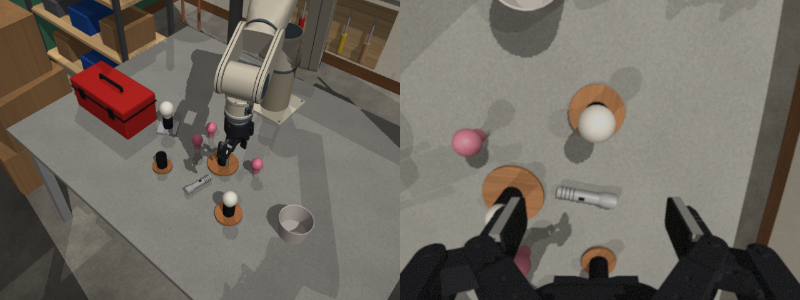

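The middle bulb is seated on the middle stand, wrist (315,198). Next the small one.

```bash
python3 - <<'E'
from cup import *
pick('S','large'); wsnap('w5'); cup('w5',(312,187))
place('S','small'); wsnap('w6'); print('S at',bulb('w6',(314,203),.089)); 
manip.move_to([.456,-.255,.34],ORI); wsnap('w7'); print('L at',bulb('w7',(310,205),.118)); snap('scene','s7')
a,b,c=[cv2.imread(f'pics/{n}.png') for n in('s7','w6','w7')]
r=lambda i:cv2.resize(i,(400,300))
cv2.imwrite('pics/m7.png',np.vstack([np.hstack([r(a),r(b)]),np.hstack([r(c),r(c)*0])]))
E
```

```text
S width 0.04665261608526423 grip 24.94293987751007 F [-2.56  0.93  5.56]
lifted width 0.046485097700902596 t 31.0583
disc ((0.45524248480796814, 0.06252263486385345), 0.06470706313848495)
cup 0.45494846 0.06357776 0.040971637
F [ 0.32 -0.78 -1.1 ] [ 0.6342 -0.113   0.0963]
t 37.1583
S at (array([ 0.63347904, -0.11347814]), 21.2817325592041)
L at (array([ 0.45900374, -0.255097  ]), 37.41303253173828)
```

View pics/m7.png

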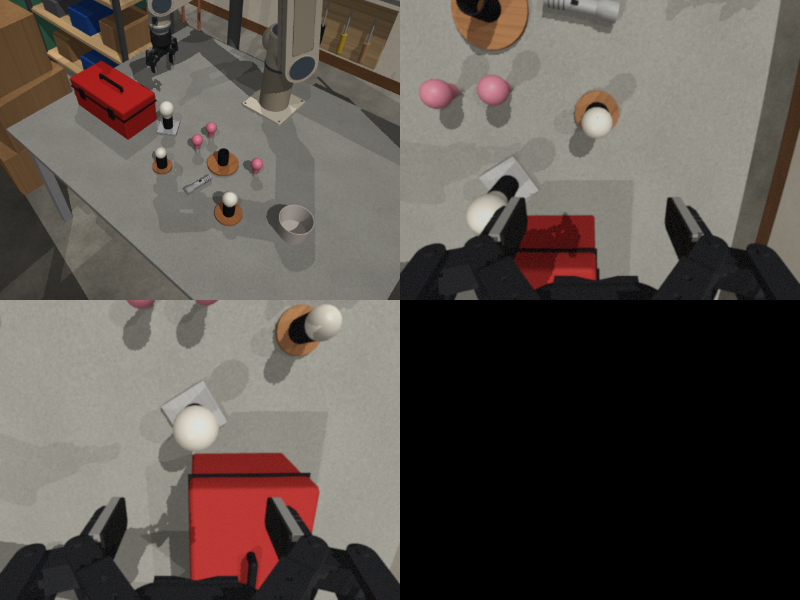

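Small bulb seated on the small stand, wrist (315,197). The large one is at wrist (312,205); the 37 px radius reading there came from it merging with the bright plate, so I'll keep the earlier coordinates.

```bash
python3 - <<'E'
from cup import *
pick('L','spare'); 
place('L','large'); wsnap('w8'); print('L at',bulb('w8',(312,197),.118))
manip.move_to([.3,-.45,.4],ORI); manip.hold(.5); snap('scene','s8'); snap('top','t8'); print(manip.get_time())
a,b,c=[cv2.imread(f'pics/{n}.png') for n in('s8','w8','t8')]
r=lambda i:cv2.resize(i,(400,300))
cv2.imwrite('pics/m8.png',np.vstack([np.hstack([r(a[150:390,200:520]),r(b)]),np.hstack([r(c[150:330,180:420]),r(c)])]))
E
```

```text
L width 0.06447146514734024 grip 27.974017560482025 F [1.83 0.52 1.39]
lifted width 0.06469022009119649 t 41.7833
F [ 0.88  1.94 -0.19] [0.4555 0.0627 0.1252]
t 47.675
L at (array([0.45718906, 0.06314662]), 32.1611442565918)
50.275
```

View pics/m8.png

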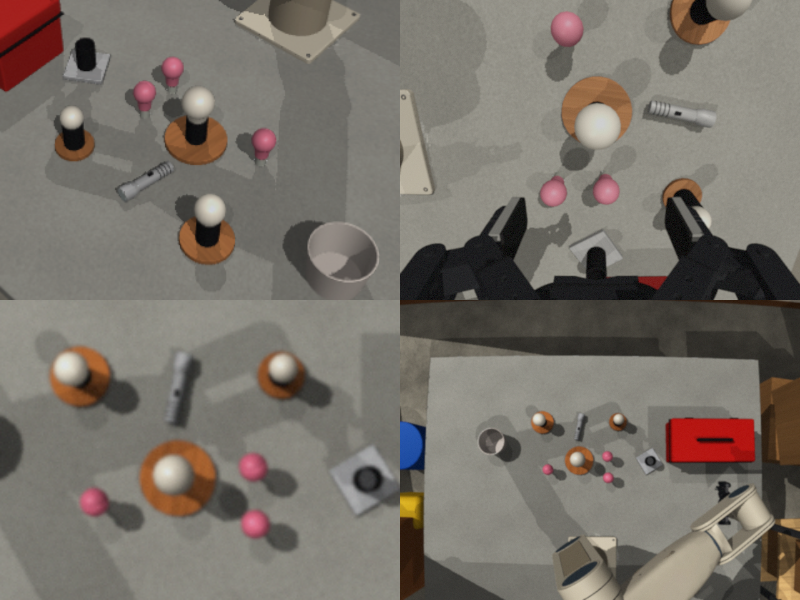

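All three bulbs are upright on their matching stands. In the scene crop, large is at (198,105), middle at (209,211) and small at (71,118). The spare stand is empty at (85,55) and the bystanders haven't moved.

```bash
python3 -c "
from rig import manip
print(manip.sign_off())"
```

```text
the job is handed in; nothing more can be done
None
```

The job is handed in: the large, middle and small bulbs stand upright on the large-, middle- and small-foot stands, the spare stand is empty, and the toolbox, torch, tub and pink bulbs look unmoved in the final pictures (about 50 s of the 102 s used).

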